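# Take the angle of a chassis corner with a bevel gauge and set the bracket to it

### The job

Push the bevel gauge gently into the sample chassis corner until its nose is right home, pressing with at least 4 N, and its stock and blade lie flat along the two walls; let go of it there and press its lock button fully down. Then carry the locked bevel to the adjustable bracket and slide it in along the fence until its nose presses home against the heel stop in the same way, so that its blade swings the bracket's arm to the same angle, and leave it lying there, still locked. Never press above 20 N on the corner or bracket or 30 N on the button, do not touch the bracket's arm with the robot, and leave the other things on the bench where they are.

Things in the scene. Friction and masses are not known exactly. Their poses are not given: they have to be found in the camera images.
- bevel: loose bevel gauge, 0.27 to 0.4 kg. Origin on its underside below the pivot (the nose); x along the stock away from the nose. Stock: dark steel bar to x = 115 mm, 18 mm wide, 9 mm high, round nose of 9 mm radius about the pivot. A black upright grip stands on it: x from 40 to 80 mm, 16 mm wide (y), top 62 mm above the underside. Pinch this across its width, above the walls' height
- bevel_pivot (a point): the bevel's pivot at its underside: same point and axes as bevel. Once locked in the corner the bevel can jam between the walls if lifted straight up: draw it a few mm out along its +x first
- blade_axis (a point): the same pivot point turning with the blade: x runs along the blade to its tip, on the +y side of the stock. Steel blade 18 mm wide, 10 to 18 mm above the underside, 85 mm from the pivot to the centre of its round tip (radius 9 mm). Unlocked it turns with a light friction of 0.015 N m; it starts opened wider (1.30 to 1.55 rad from the stock) than the corner
- lock: the bevel's lock button, black, round, 15 mm across, on the pivot. Axes as bevel. It stays up against about 3 N; pushed straight down harder it slides 4 mm to a solid stop, stays there, and a spring clamps the blade; 8 to 12 N is plenty
- lock_top (a point): centre of the button's top face: 38 mm above the bevel's underside when up, 34 mm when locked
- corner: sample corner of aluminium sheet fixed to the bench, two walls 22 mm high. Origin on the bench near where the inner faces meet; x along the inner face (y = 0) of the long wall (x -5 to 130 mm), y into the opening. A low flange lies outside each wall. The bevel goes in towards -x, stock along this wall, nose into the corner; home, its pivot is at y = 9 mm and somewhere between x = 3 and 33 mm
- corner_short (a point): nominal line of the short wall, from the corner's origin: x gives that wall's exact direction out of the corner (0.80 to 1.15 rad from the long wall, on its +y side; it does not move). The wall, 2 to 82 mm along x, is bolted through slots and really stands up to 7 mm to either side of this line: find its inner face by touch or sight
- bracket: adjustable bracket fixed to the bench, x parallel to that of corner. Origin on the bench below the arm's axis. Base plate 6 mm thick (x -30 to 120 mm, y -25 to 50 mm) on which the bevel will lie. Fence along x, inner face at y = -9 mm, to x = 120 mm; heel stop's face at x = -9 mm; both 28 mm above the bench. The bevel goes in towards -x; home, its nose touches both
- bracket_seat (a point): where the bevel's pivot ends up: on top of the base plate at the arm's axis, 6 mm above the bracket's origin, same axes
- swing_arm: the bracket's steel swing arm, on the +y side. Origin on its axis, at the bracket's origin; x along the arm. Its inner face lies 9 mm to the +y side of this axis; 8 mm thick, from x = 6 to 91 mm, 7 to 29 mm above the bench. It swings with a friction of 0.02 N m and stays where left; it starts narrower (0.40 to 0.58 rad from the fence) than the corner
- flux_bottle: amber glass bottle, 28 mm across, 65 mm tall; bystander, origin at the centre of its underside
- jar: white plastic jar, 56 mm across, 85 mm tall; bystander, origin at the centre of its underside
- solder_spool: grey spool standing on its flange, 50 mm across, 36 mm tall; bystander, origin at the centre of its underside
- screwdriver: screwdriver lying down, 160 mm long, green handle; bystander
- parts_tray: small open tray, 70 x 50 x 25 mm; bystander, origin at the centre of its underside
- tip_cup: small aluminium cup, 44 mm across, 35 mm tall; bystander, origin at the centre of its underside
- board: green circuit board lying flat, 90 x 70 x 5 mm; bystander, origin at the centre of its underside
Not all that is in view belongs to the job. Leave any turquoise look-alike of the bracket alone.

How it is judged:
On the way, in this order (a step that is already met when the one before it is completed fails the run):
1. the unlocked bevel is pressed home in the sample corner (4 N or more), stock and blade along its two walls (angle between the x axis of bevel and the x axis of corner, either way round below 0.035 rad and angle between the x axis of blade_axis and the x axis of corner_short, either way round below 0.035 rad and y of bevel_pivot in the frame of corner between 0.006 and 0.012 m and height (world z) of bevel_pivot below 0.007 m and z of lock_top in the frame of bevel above 0.036 m and contact force between bevel and corner above 4 N), for 0.2 s.
2. the lock button is pressed fully down while the bevel is seated in the corner (angle between the x axis of bevel and the x axis of corner, either way round below 0.035 rad and angle between the x axis of blade_axis and the x axis of corner_short, either way round below 0.035 rad and y of bevel_pivot in the frame of corner between 0.006 and 0.012 m and height (world z) of bevel_pivot below 0.005 m and z of lock_top in the frame of bevel below 0.0345 m), for 0.2 s.
3. the locked bevel is pressed home on the bracket (4 N or more), its nose at the heel stop and its stock along the fence (angle between the x axis of bevel and the x axis of bracket_seat, either way round below 0.035 rad and horizontal distance between bevel_pivot and bracket_seat below 0.0035 m and height (world z) of bevel_pivot below 0.012 m and z of lock_top in the frame of bevel below 0.0345 m and contact force between bevel and bracket above 4 N), for 0.2 s.
At the end, for the whole second after the job is handed in: The bevel lies at rest on the bracket's base plate, locked (button at least 3.5 mm down), pivot within 3.5 mm of the seat, stock within 0.035 rad of the fence, blade within 0.04 rad of the swing arm, and the swing arm stands at the sample corner's angle within 0.045 rad (angle between the x axis of bevel and the x axis of bracket_seat, either way round below 0.035 rad and horizontal distance between bevel_pivot and bracket_seat below 0.0035 m and height (world z) of bevel_pivot below 0.01 m and angle between the x axis of blade_axis and the x axis of swing_arm, either way round below 0.04 rad and angle between the x axis of swing_arm and the x axis of corner_short, either way round below 0.045 rad and z of lock_top in the frame of bevel below 0.0345 m and linear speed of bevel below 0.01 m/s); the robot touches nothing.
It fails at once if the bevel is pushed on the sample corner with more than 20 N (contact force between bevel and corner above 20 N).
It fails at once if the bevel is pushed on the bracket with more than 20 N (contact force between bevel and bracket above 20 N).
It fails at once if the button is pressed with more than 30 N (contact force between the fingers and lock above 30 N).
It fails at once if the robot touches the bracket's swing arm (contact force between the arm and swing_arm above 1 N).
It fails at once if a bystander is moved more than 30 mm (distance of any of flux_bottle, jar, solder_spool, screwdriver, parts_tray, tip_cup, board from where it was at the start of the episode above 0.03 m).
It also fails if it takes over 72 s, if anything falls off the work surface, if the arm or the gripper's body presses on something with over 40 N, if the wrist force passes 120 N, or if a joint passes its speed limit or range.

### The arm

A 6-joint arm with a two-finger parallel gripper is mounted at the origin on the work surface. World frame = base frame: x ahead of the robot, y to its left, z up, the work surface at z = 0. Lengths are in m, angles in rad, forces in N, time in s.
With the tool pointing down it reaches from about 0.375 to 0.975 m from the base axis. Payload 3.8 kg.
Tool frame: the origin (TCP) lies midway between the tips of the shut fingers; the grasp point (between the pads) lies 19 mm behind it (r.grasp_offset is the distance from the TCP to the grasp point, in m); z points along the fingers, y is the line along which they close (so a half turn about z gives the same grasp; the last joint's range is limited). The gripper opens to 85 mm and grips with 20 to 120 N. Pads are 22 mm wide; open, the fingers measure 114 mm over their backs; the gripper's body (76 mm by 85 mm) begins 54 mm behind the grasp point. The pads swing forward as they close: fully open they stand 13 mm farther back than shut.
Start: joints at [-1.23, 0.264, 1.604, -0, 1.274, -0.037], TCP at [0.249, -0.627, 0.211] pointing down, gripper open.
Joint ranges: [-2.63, 2.63], [-0.94, 2.18], [0.31, 2.57], [-1.31, 4.45], [0, 2.66], [-2.55, 2.55]. Speed limits (rad/s): [2.57, 2.57, 3.14, 3.14, 3.14, 3.14].

### API

Orientations are given as [roll, pitch, yaw] about the fixed x, y, z axes, in that order (R = Rz(yaw) Ry(pitch) Rx(roll)).
In Python, from bench import r gives the robot as it stands.
- The arm moves only by the shell command python3 -m creep [OPENING] [FORCE], which reads ROWS from standard input. ROWS is a JSON list that holds a single list of rows (three levels of brackets), with 1 to 12 rows, each of 4 numbers: dx, dy, dz in m, then a turn about the tool's z in rad; each row shifts and turns the commanded pose from where the row before left it, along the tool's axes as they then stand; what a row does not reach is not made up. A row lasts 1/8 s, in which the tool goes at most 0.0625 m and 0.188 rad, less where a joint would pass 70% of its speed; a pose out of reach is approached as far as the arm can. OPENING is the opening from 0.0 (shut) to 1.0 (fully open), set as the command begins (- or left out keeps the last). The fingers move at their own pace and stop on an object; FORCE is the grip in N (left out, the last holds). Time passes only in rows, so rows that do not move let the fingers close. It prints the time, the measured TCP pose, the force, the opening and the grip force at its end. Input that does not fit is refused with a message, and nothing moves.
- r.state(): the state, without advancing time (a new reading comes with each control period).
- r.capture(name): name is "side" or "top"; returns a dict with "pixels" (400x640x3 uint8, red, green, blue), "camera_matrix" (3x3 intrinsics, pixels), "world_from_camera" (4x4, takes a point from camera to world coordinates). Camera axes: x right, y down, z forward; pixel columns grow to the right and rows downward; lengths in m; the calibration is good to about 2 mm. A picture is of the moment at which its call begins. There is no depth.
- r.job_done(): hands the job in; it is judged then, once.
The state is a dict: "t": time; "joint_positions": joint angles; "joint_vel": joint speeds; "tau": joint torques, N m; "eef_pos": TCP position; "tcp_rot": TCP orientation; "ft_force": force on the tool from outside, world axes, zero at the start; "ft_torque": the same for the moment, N m; "opening": opening from 0.0 (shut) to 1.0 (fully open); "gripper_force": force on a finger pad.
Only numpy, scipy, OpenCV 4.12 (cv2) and the standard library are available. Lean on these libraries where they do the work, as an engineer would, in place of code of your own. Each camera call takes 0.05 s, during which the arm holds its last target. There are 200 camera calls.

## Working session

There is one attempt and no reset: what is moved stays moved. The work goes in short steps, Python scripts to look and compute and a shell command to move; the robot and the scene stay as the last step left them, time stands still between calls to the robot, and variables do not carry over. Pictures are saved under pics/ and viewed, at most 10 in all, crops included, and the job is handed in when it is done.

```bash
mkdir -p pics; ls
python3 - <<'E'
from bench import r
import cv2
for n in("top","side"):
    c=r.capture(n); cv2.imwrite(f"pics/{n}0.png",c["pixels"][:,:,::-1]); print(n,c["camera_matrix"],c["world_from_camera"])
print(r.state(),r.grasp_offset)
E
```

```text
pics
top [[496.63986149   0.         319.11787945]
 [  0.         496.63986149 199.41181974]
 [  0.           0.           1.        ]] [[ 1.57503289e-02 -9.89505564e-01  1.43633790e-01  3.26302429e-01]
 [-9.99870032e-01 -1.60813489e-02 -1.14389784e-03 -3.42184316e-02]
 [ 3.44171837e-03 -1.43597106e-01 -9.89630247e-01  1.68951923e+00]
 [ 0.00000000e+00  0.00000000e+00  0.00000000e+00  1.00000000e+00]]
side [[420.68420968   0.         323.35374464]
 [  0.         420.68420968 202.79449204]
 [  0.           0.           1.        ]] [[-0.85020317 -0.26456228  0.45514983  0.02562601]
 [-0.52601082  0.46239296 -0.71379644  0.78202085]
 [-0.02161446 -0.84628574 -0.53229058  0.6480319 ]
 [ 0.          0.          0.          1.        ]]
{'t': 0.1, 'joint_positions': array([-1.22988263e+00,  2.64678989e-01,  1.60524741e+00,  2.11633182e-06,
        1.27370218e+00, -3.68661678e-02]), 'joint_vel': array([ 1.18684718e-04, -2.78930222e-03, -1.38799332e-03,  8.16547481e-05,
       -1.22923399e-03, -9.69532325e-04]), 'tau': array([ 2.24060141e-04, -5.16708112e+01, -3.68589342e+01,  4.88470448e-06,
        6.30678929e-03, -1.31876308e-05]), 'eef_pos': array([ 0.24876305, -0.62672924,  0.20988039]), 'tcp_rot': array([-3.13955819e+00, -7.70606818e-05,  3.77779163e-01]), 'ft_force': array([-0.04249267, -0.40950759,  0.21269859]), 'ft_torque': array([ 0.02947281, -0.00394818,  0.01827932]), 'gripper_force': 0.0, 'opening': 1.0025448287182905} 0.0187
```

View pics/top0.png

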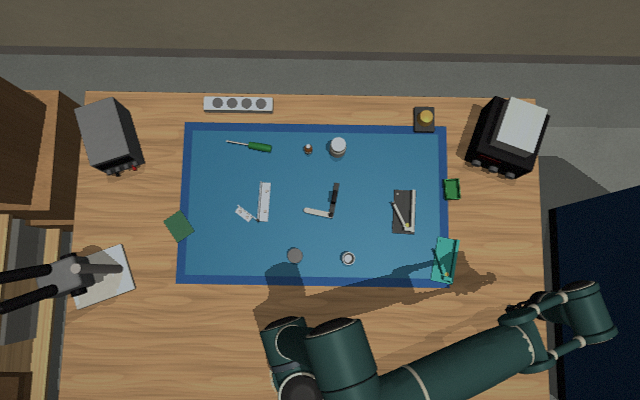

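View pics/side0.png

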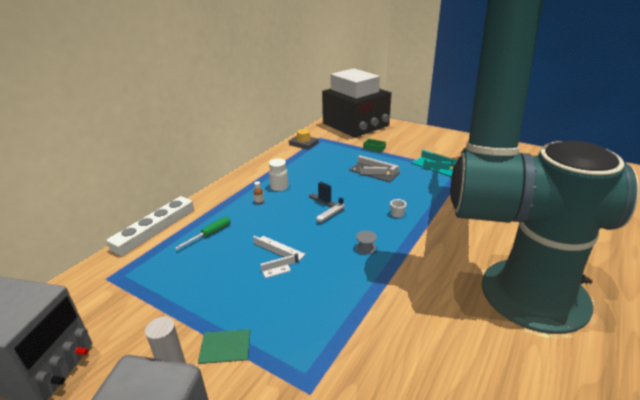

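The top view shows the corner at about (258,203), the bevel at (325,203), the grey bracket at (404,212), and a turquoise look-alike at (445,260). The grey one with the plate, fence and arm matches the bracket description; I'll leave the turquoise one alone. I'll confirm this in an enlarged crop.

Run:
```python
import cv2
a=cv2.imread("pics/top0.png")
c1=cv2.resize(a[175:240,228:346],None,fx=6.7,fy=6.7,interpolation=cv2.INTER_CUBIC)[:, :790]
cv2.imwrite("pics/c1.png",c1)
c2=cv2.resize(a[180:290,380:470],None,fx=5.4,fy=5.4,interpolation=cv2.INTER_CUBIC)
cv2.imwrite("pics/c2.png",c2); print(c1.shape,c2.shape)
```

```text
(436, 790, 3) (594, 486, 3)
```

View pics/c1.png

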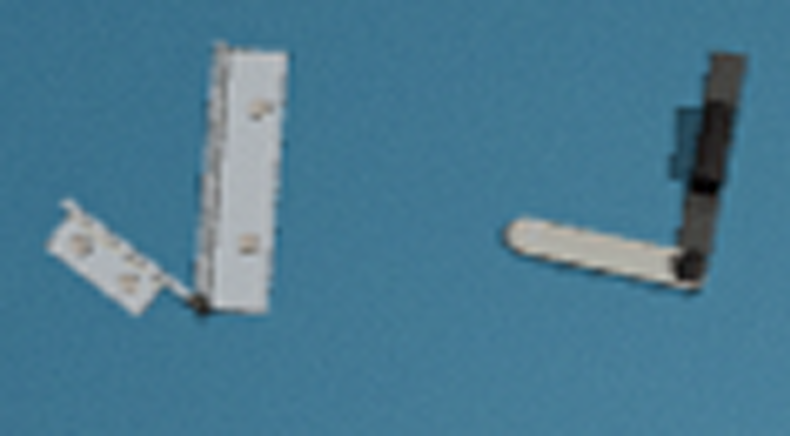

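View pics/c2.png

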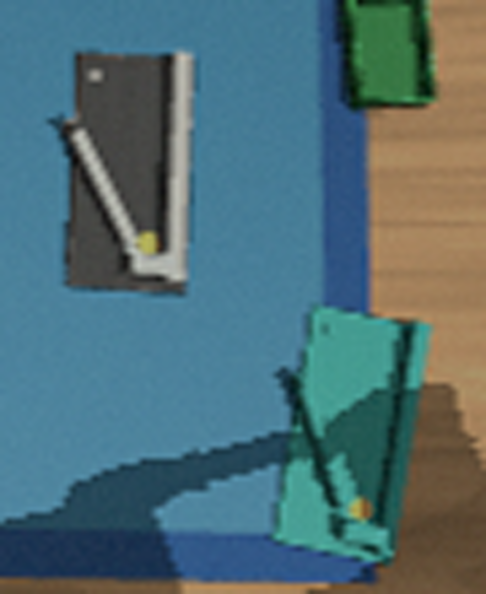

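Pictures show: corner long wall crop (212,45)-(200,300), short wall to (65,205), lock button at (690,263), stock tip (728,55), grip top at ~(713,145). In the second crop, the grey bracket has its fence on the right (183,52)-(177,280), a yellow axis pin at (147,243), and a narrow arm. The turquoise one is the decoy.

```bash
cat > h.py <<'E'
import numpy as np, cv2
from bench import r
def px2w(c,u,v,z):
    T=c["world_from_camera"]; d=T[:3,:3]@np.linalg.inv(c["camera_matrix"])@[u,v,1]
    return (T[:3,3]+d*(z-T[2,3])/d[2])
def edge(g,p,q,w=3,sign=0):
    # subpixel edge near line p-q; per-row (if steep) gradient centroid, robust fit
    p,q=np.array(p,float),np.array(q,float); L=np.linalg.norm(q-p); t=(q-p)/L; n=np.array([-t[1],t[0]])
    s=np.arange(0,L,.5); o=np.arange(-w,w+.01,.25)
    P=p+s[:,None,None]*t+o[None,:,None]*n
    G=cv2.remap(g,P[...,0].astype(np.float32),P[...,1].astype(np.float32),cv2.INTER_LINEAR)
    D=np.gradient(cv2.GaussianBlur(G,(7,1),0),axis=1); D=np.abs(D) if sign==0 else np.maximum(sign*D,0)
    k=D.argmax(1); m=o[k]
    pts=p+s[:,None]*t+m[:,None]*n
    vx,vy,x,y=cv2.fitLine(pts.astype(np.float32),cv2.DIST_HUBER,0,.01,.01).ravel()
    d=np.array([vx,vy]); d*=np.sign(d@t); c=np.array([x,y])
    return c+d*((p-c)@d), c+d*((q-c)@d)
def avg(n,k=4):
    cs=[r.capture(n) for _ in range(k)]; c=cs[0]; c["pixels"]=np.mean([x["pixels"] for x in cs],0).astype(np.float32); return c
E
python3 - <<'E'
from h import *
c=avg("top"); g=cv2.cvtColor(c["pixels"],cv2.COLOR_RGB2GRAY)
A=lambda u,v:(228+(u+.5)/6.7-.5,175+(v+.5)/6.7-.5)
B=lambda u,v:(380+(u+.5)/5.4-.5,180+(v+.5)/5.4-.5)
def rep(n,p,q,z,w=2):
    a,b=edge(g,p,q,w); a,b=px2w(c,*a,z),px2w(c,*b,z); d=b-a
    print(n,a.round(4)[:2],b.round(4)[:2],"yaw %.4f"%np.arctan2(d[1],d[0]))
rep("flangeR",A(269,295),A(287,60),.002)
rep("wall inner",A(199,280),A(212,60),.022)
rep("short a",A(185,282),A(75,203),.022,1.5)
rep("short flange out",A(125,308),A(60,255),.002,1.5)
rep("stock L",A(708,95),A(712,60),.009)
rep("stock R",A(708,270),A(744,65),.009)
rep("blade lo",A(670,285),A(530,255),.018)
rep("blade up",A(660,245),A(530,218),.018)
rep("fence R",B(186,275),B(192,60),.028)
rep("fence in",B(163,230),B(173,60),.028)
rep("plate L",B(68,280),B(78,60),.006)
rep("arm R",B(135,228),B(84,132),.029,1.5)
for n,p,z in [("button",A(690,263),.038),("griptop",A(714,145),.062),("axis",B(147,243),.006),("short start",A(197,293),.022),("short end",A(66,203),.022),("wall far",A(219,47),.022),("wall near",A(200,305),.022),("fence far in",B(174,52),.028),("plate TL",B(77,53),.006),("plate BL",B(66,287),.006),("plate BR",B(186,293),.006),("stocktip",A(728,55),.009)]: print(n,px2w(c,*p,z).round(4))
E
```

```text
flangeR [0.5022 0.139 ] [0.6239 0.1335] yaw -0.0447
wall inner [0.5073 0.1742] [0.6197 0.1689] yaw -0.0470
short a [0.5046 0.1796] [0.5451 0.2356] yaw 0.9442
short flange out [0.4946 0.211 ] [0.5201 0.246 ] yaw 0.9408
stock L [ 0.6088 -0.0803] [ 0.6265 -0.0845] yaw -0.2313
stock R [ 0.518  -0.0841] [ 0.6236 -0.1036] yaw -0.1824
blade lo [ 0.5098 -0.0659] [0.5239 0.0051] yaw 1.3749
blade up [ 0.5292 -0.0604] [0.5414 0.0057] yaw 1.3893
fence R [ 0.4673 -0.3542] [ 0.6026 -0.3608] yaw -0.0485
fence in [ 0.495  -0.3445] [ 0.6024 -0.35  ] yaw -0.0512
plate L [ 0.465  -0.2825] [ 0.6051 -0.2927] yaw -0.0726
arm R [ 0.4955 -0.3234] [ 0.5561 -0.2938] yaw 0.4543
button [ 0.5179 -0.0752  0.038 ]
griptop [ 0.574  -0.0857  0.062 ]
axis [ 0.4889 -0.3359  0.006 ]
short start [0.5005 0.1724 0.022 ]
short end [0.5451 0.2401 0.022 ]
wall far [0.6265 0.1654 0.022 ]
wall near [0.4945 0.1707 0.022 ]
fence far in [ 0.6075 -0.3501  0.028 ]
plate TL [ 0.6096 -0.2925  0.006 ]
plate BL [ 0.4604 -0.2847  0.006 ]
plate BR [ 0.4578 -0.3601  0.006 ]
stocktip [ 0.6289 -0.0941  0.009 ]
```

```bash
cat >> h.py <<'E'
def to(x,y,z,yaw):
    s=r.state(); p=s["eef_pos"]; a=s["tcp_rot"][2]
    d=np.array([x,y])-p[:2]; tw=-(yaw-a)
    f=lambda ps:(d@[np.cos(ps),np.sin(ps)],d@[np.sin(ps),-np.cos(ps)])
    print("now",p.round(4),"yaw %.4f"%a,"F",s["ft_force"].round(1),"| dx dy before turn %.4f %.4f, after turn %.4f %.4f, dz %.4f turn %.4f"%(*f(a),*f(yaw),p[2]-z,tw))
E
echo '[[[0,0,0,0.186],[0,0,0,0.186],[0,0,0,0.186],[0.018,-0.05,0,0],[0.018,-0.05,0,0],[0.018,-0.05,0,0],[0.018,-0.05,0,0],[0.018,-0.05,0,0],[0.018,-0.05,0,0],[0.018,-0.05,0,0],[0.018,-0.05,0,0],[0.018,-0.05,0,0]]]' | python3 -m creep 0.8
python3 -c "
from h import *
to(.5775,-.0863,.10,-.18)"
```

```text
t: 1.8
eef_pos: [0.4897, -0.2122, 0.2113]
tcp_rot: [3.141, -0.001, -0.18]
ft_force: [0.7, -0.3, 0.0]
opening: 0.801
gripper_force: 0.0
now [ 0.4897 -0.2122  0.2113] yaw -0.1803 F [ 0.7 -0.3  0. ] | dx dy before turn 0.0638 -0.1396, after turn 0.0638 -0.1395, dz 0.1113 turn -0.0003
```

```bash
echo '[[[0.021,-0.046,0.01,0],[0.021,-0.046,0.02,0],[0.0218,-0.0475,0.03,0],[0,0,0.03,0],[0,0,0.02,0],[0,0,0,0]]]' | python3 -m creep 0.5
python3 - <<'E'
from h import *
to(.5775,-.0863,.027,-.18)
c=r.capture("side");cv2.imwrite("pics/s1.png",cv2.resize(c["pixels"][130:260,240:420,::-1],None,fx=4,fy=4,interpolation=cv2.INTER_CUBIC))
E
```

```text
t: 2.55
eef_pos: [0.5749, -0.088, 0.0991]
tcp_rot: [3.142, 0.004, -0.181]
ft_force: [-0.7, 0.5, 0.7]
opening: 0.498
gripper_force: 0.0
now [ 0.5749 -0.088   0.0991] yaw -0.1807 F [-0.7  0.5  0.7] | dx dy before turn 0.0022 -0.0021, after turn 0.0022 -0.0021, dz 0.0721 turn -0.0007
```

View pics/s1.png

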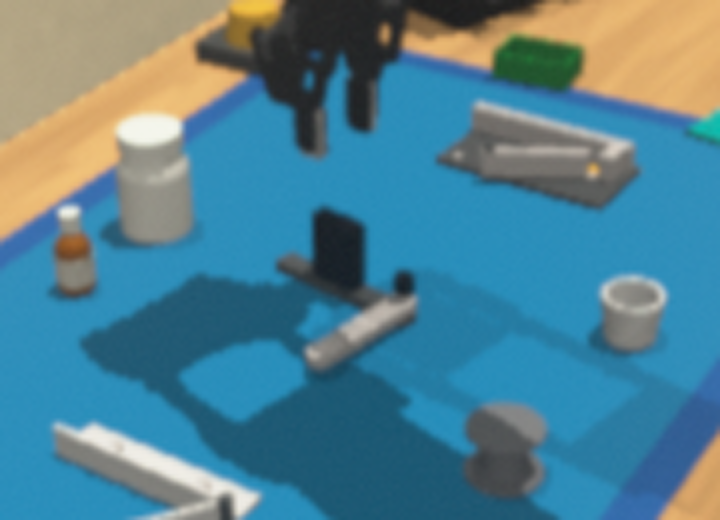

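The fingers (310,150)/(362,125) hang above and straddle the grip (338,240). Descending and closing.

```bash
echo '[[[0.0022,-0.002,0.02,0],[0,0,0.025,0],[0,0,0.027,0],[0,0,0,0]]]' | python3 -m creep 0.5
echo '[[[0,0,0,0],[0,0,0,0],[0,0,0,0],[0,0,0,0],[0,0,0,0],[0,0,0,0]]]' | python3 -m creep 0.0 60
python3 -c "
from h import *
to(.5775,-.0863,.027,-.18)"
```

```text
t: 3.1
eef_pos: [0.5771, -0.0863, 0.0268]
tcp_rot: [-3.142, 0.005, -0.181]
ft_force: [-0.5, -0.2, 0.1]
opening: 0.499
gripper_force: 0.0
t: 3.85
eef_pos: [0.5808, -0.0869, 0.0307]
tcp_rot: [3.141, -0.003, -0.18]
ft_force: [0.3, -2.2, 5.9]
opening: 0.171
gripper_force: 61.3
now [ 0.5808 -0.0869  0.0307] yaw -0.1801 F [ 0.3 -2.2  5.9] | dx dy before turn -0.0034 -0.0000, after turn -0.0034 -0.0000, dz 0.0037 turn -0.0001
```

```bash
echo '[[[0,0,0,0],[0,0,0,0],[0,0,0,0]]]' | python3 -m creep
python3 - <<'E'
from h import *
c=r.capture("side");cv2.imwrite("pics/s2.png",cv2.resize(c["pixels"][140:230,280:400,::-1],None,fx=6,fy=6,interpolation=cv2.INTER_CUBIC))
E
```

```text
t: 4.22
eef_pos: [0.5808, -0.0869, 0.0307]
tcp_rot: [3.141, -0.003, -0.18]
ft_force: [0.1, -2.2, 6.7]
opening: 0.17
gripper_force: 61.3
```

View pics/s2.png

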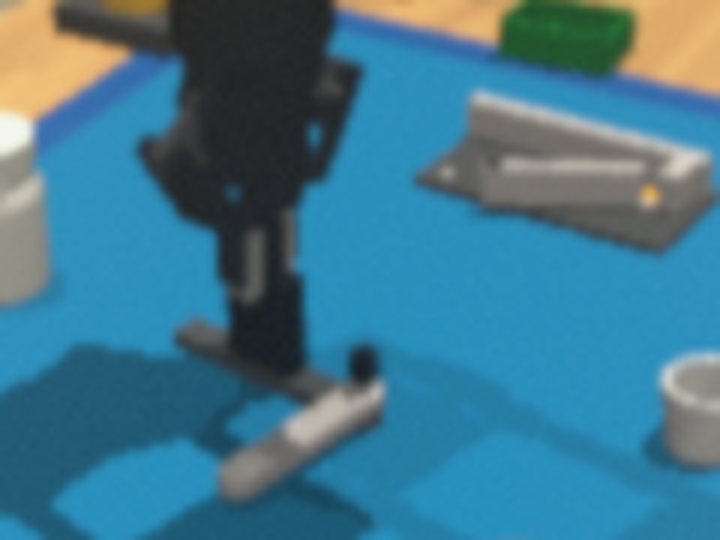

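Grasp is good: the pads hold the upright grip (270,300) and the bevel lies flat, with the blade to (235,480). Lifting high to clear the bottle and jar, then over to the corner.

```bash
echo '[[[0,0,-0.02,0],[0,0,-0.035,0],[0,0,-0.05,0],[0,0,-0.03,0],[0,0,0,-0.133],[0,-0.04,0,0],[0,-0.055,0,0],[0,-0.055,0,0],[0.02,-0.055,0,0],[0.02,-0.045,0,0],[0,0,0,0],[0,0,0,0]]]' | python3 -m creep
python3 -c "
from h import *
to(.641,.181,.05,-.047)"
```

```text
t: 5.78
eef_pos: [0.6299, 0.1615, 0.1635]
tcp_rot: [3.141, 0.002, -0.046]
ft_force: [0.3, -0.8, -3.0]
opening: 0.171
gripper_force: 60.2
now [0.6299 0.1615 0.1635] yaw -0.0463 F [ 0.3 -0.8 -3. ] | dx dy before turn 0.0102 -0.0200, after turn 0.0101 -0.0200, dz 0.1135 turn 0.0007
```

```bash
echo '[[[0.0102,-0.02,0,0],[0,0,0.03,0],[0,0,0.04,0],[0,0,0.03,0],[0,0,0,0],[0,0,0,0]]]' | python3 -m creep
python3 - <<'E'
from h import *
to(.641,.181,.0307,-.047)
c=r.capture("top");cv2.imwrite("pics/t3.png",cv2.resize(c["pixels"][140:240,220:340,::-1],None,fx=6,fy=6,interpolation=cv2.INTER_CUBIC))
E
```

```text
t: 6.52
eef_pos: [0.6433, 0.181, 0.0655]
tcp_rot: [-3.141, -0.002, -0.048]
ft_force: [0.4, 0.3, -2.8]
opening: 0.165
gripper_force: 60.2
now [0.6433 0.181  0.0655] yaw -0.0479 F [ 0.4  0.3 -2.8] | dx dy before turn -0.0023 0.0001, after turn -0.0023 0.0001, dz 0.0348 turn -0.0009
```

View pics/t3.png

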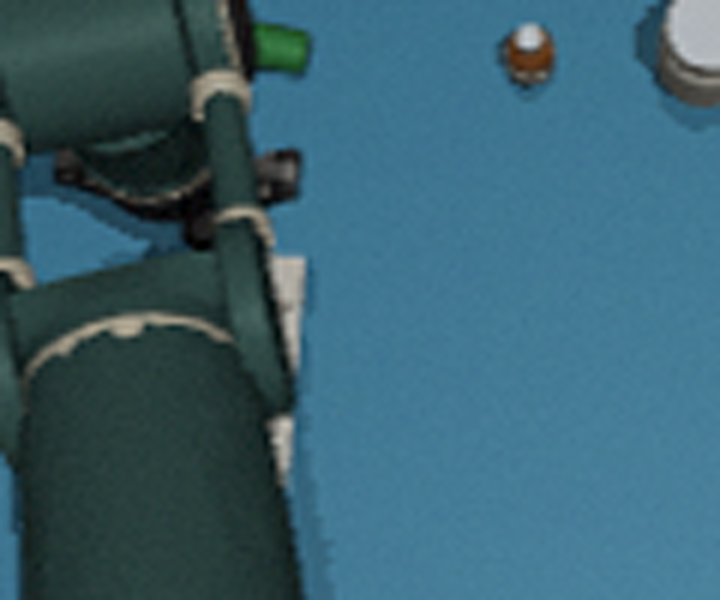

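Top view is blocked by the arm; only the long-wall flange (290,300) and bottle are visible. I'll use touch instead: lower to the bench.

```bash
echo '[[[0,0,0.015,0],[0,0,0.012,0],[0,0,0.005,0],[0,0,0.003,0],[0,0,0,0],[0,0,0,0]]]' | python3 -m creep
python3 - <<'E'
from h import *
to(.641,.181,.0307,-.047)
c=r.capture("side");cv2.imwrite("pics/s4.png",cv2.resize(c["pixels"][170:290,220:360,::-1],None,fx=5,fy=5,interpolation=cv2.INTER_CUBIC))
E
```

```text
t: 7.32
eef_pos: [0.641, 0.1808, 0.0307]
tcp_rot: [3.141, 0.003, -0.047]
ft_force: [-7.1, -1.9, 9.3]
opening: 0.165
gripper_force: 61.8
now [0.641  0.1808 0.0307] yaw -0.0470 F [-7.1 -1.9  9.3] | dx dy before turn 0.0000 -0.0002, after turn 0.0000 -0.0002, dz 0.0000 turn -0.0000
```

View pics/s4.png

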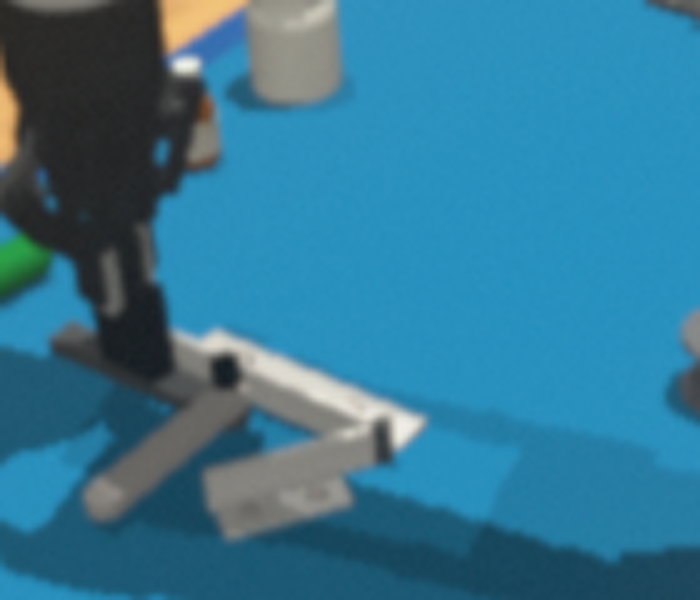

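The bevel lies on the bench beside the long wall; button at (225,370), blade at (160,450) is clear of the short wall (290,465). Easing down-force and touching the long wall.

```bash
echo '[[[0,0,-0.002,0],[0,0,0,0],[0,0,0,0]]]' | python3 -m creep | grep -E "eef|ft_"
echo '[[[0,0.002,-0.001,0],[0,0.001,0,0],[0,0,0,0]]]' | python3 -m creep| grep -E "eef|ft_"
echo '[[[0,0.001,0,0],[0,0,0,0]]]' | python3 -m creep| grep -E "eef|ft_|rot"
```

```text
eef_pos: [0.6424, 0.181, 0.0308]
ft_force: [0.8, -0.0, -3.1]
eef_pos: [0.6419, 0.1778, 0.0319]
ft_force: [-0.7, -0.5, -4.1]
eef_pos: [0.642, 0.1769, 0.032]
tcp_rot: [3.142, 0.0, -0.047]
ft_force: [-0.5, 0.2, -3.5]
```

```bash
for i in 1 2 3; do echo '[[[0,0.001,0,0],[0,0,0,0]]]' | python3 -m creep| grep -E "eef|ft_"; done
```

```text
eef_pos: [0.6419, 0.1759, 0.0321]
ft_force: [-0.0, 1.1, -3.7]
eef_pos: [0.642, 0.1751, 0.0321]
ft_force: [0.1, -0.1, -2.4]
eef_pos: [0.642, 0.1746, 0.0322]
ft_force: [0.1, 2.8, -3.6]
```

```bash
echo '[[[-0.008,-0.0003,0,0],[-0.008,0,0,0],[-0.008,0,0,0],[-0.008,0,0,0],[-0.005,0,0,0],[0,0,0,0]]]' | python3 -m creep| grep -E "eef|ft_"; for i in 1 2 ; do echo '[[[-0.002,0,0,0],[-0.002,0,0,0],[0,0,0,0]]]' | python3 -m creep| grep -E "eef|ft_"; done
```

```text
eef_pos: [0.6042, 0.1763, 0.0322]
ft_force: [0.6, 3.6, -2.1]
eef_pos: [0.6013, 0.1764, 0.0323]
ft_force: [2.8, 4.1, -3.3]
eef_pos: [0.5973, 0.1766, 0.0322]
ft_force: [2.7, 4.3, -1.8]
```

```bash
for i in 1 2 3; do echo '[[[-0.0015,0,0,0],[-0.0015,0,0,0],[0,0,0,0]]]' | python3 -m creep| grep -E "eef|ft_"; done
python3 - <<'E'
from h import *
c=r.capture("side");cv2.imwrite("pics/s5.png",cv2.resize(c["pixels"][200:290,240:340,::-1],None,fx=6,fy=6,interpolation=cv2.INTER_CUBIC))
E
```

```text
eef_pos: [0.5944, 0.1767, 0.0322]
ft_force: [2.5, 4.3, -2.9]
eef_pos: [0.5914, 0.1769, 0.0323]
ft_force: [3.3, 4.3, -2.8]
eef_pos: [0.5884, 0.177, 0.0323]
ft_force: [3.3, 4.5, -2.3]
```

View pics/s5.png

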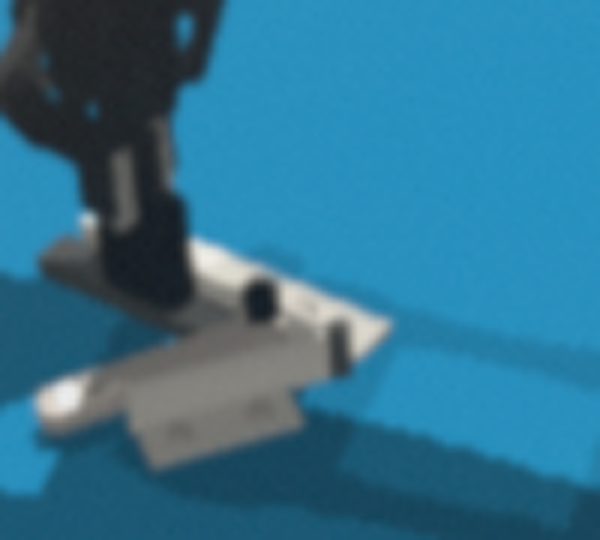

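Blade is nearly parallel to the short wall (gap closing); the nose at (260,300) is not home yet. Continue in small steps.

```bash
echo '[[[-0.001,0,0.001,0],[-0.001,0,0,0],[0,0,0,0]]]' | python3 -m creep| grep -E "eef|ft_"; for i in 1 2 ; do echo '[[[-0.001,0,0,0],[0,0,0,0],[0,0,0,0]]]' | python3 -m creep| grep -E "eef|ft_"; done
```

```text
eef_pos: [0.5865, 0.1771, 0.0313]
ft_force: [3.4, 4.3, -2.2]
eef_pos: [0.5856, 0.1771, 0.0314]
ft_force: [3.5, 4.7, -1.6]
eef_pos: [0.5845, 0.1772, 0.0313]
ft_force: [3.5, 4.9, -1.7]
```

```bash
for i in 1 2 3 4; do echo '[[[-0.001,0,0,0],[0,0,0,0]]]' | python3 -m creep| grep -E "eef|ft_"; done
```

```text
eef_pos: [0.5836, 0.1772, 0.0314]
ft_force: [3.4, 3.9, -2.6]
eef_pos: [0.5826, 0.1772, 0.0314]
ft_force: [3.6, 4.2, -2.5]
eef_pos: [0.5816, 0.1773, 0.0314]
ft_force: [4.0, 4.2, -2.8]
eef_pos: [0.5806, 0.1773, 0.0314]
ft_force: [3.0, 3.8, -1.6]
```

```bash
for i in 1 2 3 4 5; do echo '[[[-0.0008,0,0,0],[0,0,0,0]]]' | python3 -m creep| grep -E "eef|ft_"; done
```

```text
eef_pos: [0.5801, 0.1774, 0.0314]
ft_force: [3.8, 3.6, -1.7]
eef_pos: [0.5799, 0.1774, 0.0316]
ft_force: [5.6, 2.9, -3.0]
eef_pos: [0.5797, 0.1774, 0.0318]
ft_force: [6.8, 3.8, -4.3]
eef_pos: [0.5796, 0.1774, 0.0321]
ft_force: [7.5, 3.3, -4.6]
eef_pos: [0.5794, 0.1774, 0.0323]
ft_force: [8.6, 2.5, -3.9]
```

Movement stalled with force rising 3.6→8.6 N: the nose is home. Ease a little, and set it down to the bench.

```bash
echo '[[[0.0008,0,0.001,0],[0,0,0,0],[0,0,0,0]]]' | python3 -m creep| grep -E "eef|ft_|rot";echo '[[[0,0,0.0008,0],[0,0,0,0],[0,0,0,0]]]' | python3 -m creep| grep -E "eef|ft_|rot"
python3 - <<'E'
from h import *
c=r.capture("side");cv2.imwrite("pics/s6.png",cv2.resize(c["pixels"][200:280,240:330,::-1],None,fx=8,fy=7.5,interpolation=cv2.INTER_CUBIC))
E
```

```text
eef_pos: [0.5799, 0.1774, 0.0316]
tcp_rot: [-3.141, -0.006, -0.047]
ft_force: [6.0, 2.9, -2.0]
eef_pos: [0.5801, 0.1775, 0.0313]
tcp_rot: [-3.141, -0.006, -0.047]
ft_force: [6.2, 2.9, 0.7]
```

View pics/s6.png

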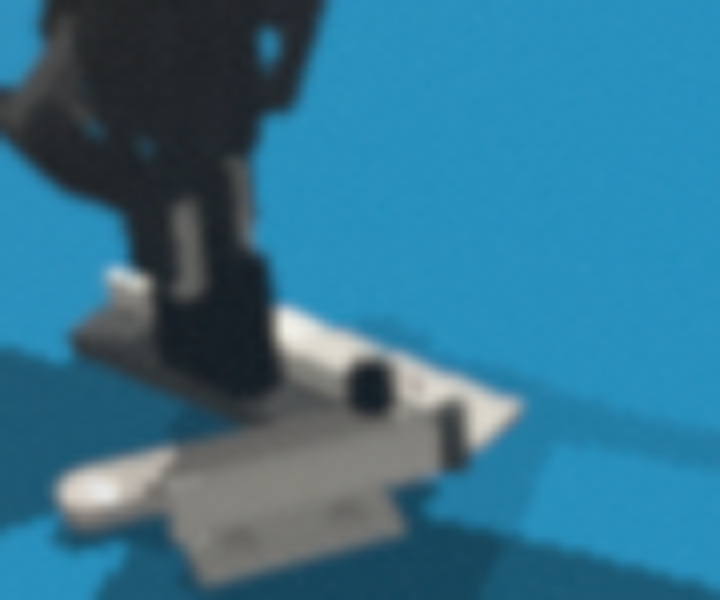

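Blade now lies along the short wall (from (70,490) to the button at (370,385)), stock along the long wall. Release, rise, shut, and move over the button.

```bash
echo '[[[0,0,0,0],[0,0,0,0],[0,0,0,0],[0,0,0,0]]]' | python3 -m creep 0.4 20 | grep -E "eef|ft_|open"
echo '[[[0,0,-0.015,0],[0,0,-0.02,0],[0,0,-0.02,0],[0,0,0,0]]]' | python3 -m creep| grep -E "eef|ft_|open"
echo '[[[0,0,0,0],[-0.02,0,0,0],[-0.025,0,0,0],[-0.02,0,0,0],[0,0,0,0],[0,0,0,0]]]' | python3 -m creep 0.0 20
python3 -c "
from h import *
to(.580-.0644,.1775+.00304,.045,-.047)"
```

```text
eef_pos: [0.5761, 0.1771, 0.0289]
ft_force: [0.3, -0.1, -0.4]
opening: 0.4
eef_pos: [0.5794, 0.1781, 0.0881]
ft_force: [0.4, 0.2, -0.1]
opening: 0.4
t: 17.73
eef_pos: [0.5123, 0.1804, 0.084]
tcp_rot: [3.142, -0.0, -0.047]
ft_force: [0.3, -0.1, -1.4]
opening: -0.004
gripper_force: 0.0
now [0.5123 0.1804 0.084 ] yaw -0.0471 F [ 0.3 -0.1 -1.4] | dx dy before turn 0.0033 -0.0003, after turn 0.0033 -0.0003, dz 0.0390 turn -0.0001
```

```bash
echo '[[[0.0033,0,0.02,0],[0,0,0.018,0],[0,0,0.004,0],[0,0,0,0]]]' | python3 -m creep| grep -E "eef|ft_"
for i in 1 2 3 4; do echo '[[[0,0,0.001,0],[0,0,0,0]]]' | python3 -m creep| grep -E "eef|ft_"; done
```

```text
eef_pos: [0.5148, 0.1801, 0.0416]
ft_force: [0.1, -0.5, -0.4]
eef_pos: [0.5156, 0.1805, 0.0419]
ft_force: [0.1, -0.5, 0.3]
eef_pos: [0.5152, 0.1803, 0.0404]
ft_force: [0.5, -0.4, 0.3]
eef_pos: [0.515, 0.1803, 0.0392]
ft_force: [0.5, -0.2, -0.4]
eef_pos: [0.515, 0.1803, 0.0382]
ft_force: [-0.3, 0.2, 0.2]
```

```bash
for i in 1 2 3 4 5; do echo '[[[0,0,0.001,0],[0,0,0,0]]]' | python3 -m creep| grep -E "eef|ft_"; done
```

```text
eef_pos: [0.515, 0.1803, 0.0372]
ft_force: [-0.2, -0.1, -0.8]
eef_pos: [0.515, 0.1803, 0.0362]
ft_force: [-0.4, 0.4, -0.0]
eef_pos: [0.515, 0.1803, 0.0352]
ft_force: [0.5, 0.0, 0.1]
eef_pos: [0.515, 0.1803, 0.0342]
ft_force: [0.3, 0.6, 0.2]
eef_pos: [0.515, 0.1803, 0.0332]
ft_force: [0.3, 0.3, 0.3]
```

Run:
```python
from h import *
c=r.capture("side")
for v in (248.5,249.5,250.5,251.3): print(v,px2w(c,286.0,v,.038).round(4),px2w(c,286.0,v,.034).round(4))
# validation: earlier s2 button when bevel held at TCP (.5808,-.0869): crop (362,362)/6
print(px2w(c,280+362/6,140+357/6,.038).round(4))
T=np.linalg.inv(c["world_from_camera"])
for p in [(.5156,.1805,.038),(.515,.1803,.033)]:
    q=c["camera_matrix"]@(T@[*p,1])[:3]; print(q[:2]/q[2])
g=c["pixels"][:,:,:3].mean(2)
print(g[236:262:1,272:300].astype(int))
```

```text
248.5 [0.5176 0.1773 0.038 ] [0.5208 0.1734 0.034 ]
249.5 [0.5154 0.1804 0.038 ] [0.5186 0.1764 0.034 ]
250.5 [0.5132 0.1834 0.038 ] [0.5164 0.1794 0.034 ]
251.3 [0.5115 0.1858 0.038 ] [0.5147 0.1818 0.034 ]
[ 0.5156 -0.0738  0.038 ]
[285.90229889 249.50625842]
[286.30971756 251.23114705]
[[ 37  63 101 119 122 118 101  64  40  38  37  39  44  69  94  90  77  78
   94 100 117 124 124 124 124 125 126 124]
 [ 35  57  93 119 124 122 109  72  42  39  38  38  43  68  93  92  78  77
   94 101 118 124 124 124 124 124 124 124]
 [ 34  55  90 118 125 122 111  73  45  38  38  38  42  64  94  94  80  75
   94 103 119 124 124 125 125 126 123 124]
 [ 34  53  90 119 125 124 112  80  50  40  36  38  42  65  93  95  84  77
   94 104 121 124 124 126 125 125 124 125]
 [ 33  54 102 144 147 135 115  83  50  39  37  35  42  64  93  97  86  77
  100 112 123 124 124 124 125 124 125 124]
 [ 35  63 131 191 192 169 141 100  58  39  38  38  40  61  87  96  86  77
  103 117 125 125 125 125 125 124 124 124]
 [ 31  66 144 218 225 214 190 150  98  55  39  38  39  55  80  93  87  77
  102 116 123 124 126 125 124 124 
[... 1532 characters left out ...]
 85  93 104 110 114 118 123 124 125 125 122 116 107  98  99 113 148 180
  181 169 165 150 112  74  63  93 151 199]
 [113 116 122 124 125 126 128 129 126 123 115 111 111 113 115 125 145 165
  163 151 144 132 110  72  60  84 142 194]
 [125 126 128 128 129 131 131 132 127 120 117 117 120 122 124 126 133 138
  137 133 132 128 111  74  57  79 131 177]
 [129 130 131 133 136 138 139 137 128 124 124 125 125 126 127 129 129 129
  130 130 130 127 113  75  58  72 112 146]
 [137 138 140 141 141 140 139 134 129 128 128 128 128 128 130 131 129 129
  129 130 130 129 115  77  56  65  91 117]
 [142 142 140 139 135 134 133 130 130 130 129 130 131 131 130 130 131 131
  130 131 130 129 116  80  59  63  81 104]]
```

```bash
python3 - <<'E'
from h import *
c=r.capture("side"); T=np.linalg.inv(c["world_from_camera"])
def pr(p):
    q=c["camera_matrix"]@(T@[*p,1])[:3]; return (q[:2]/q[2]).round(1)
print("s1 mid seen (324,165); TCP",pr((.5749,-.088,.0991)),pr((.5749,-.088,.105)))
s=r.state();p=s["eef_pos"]; print(p,s["tcp_rot"],s["joint_positions"].round(4),"seen tip ~(285,244):",[pr(p+[0,0,k]) for k in(0,.01,.02,.03)])
print("corner pts",pr((.5012,.1745,.022)),"far wall",pr((.626,.167,.022)))
E
echo '[[[0,0,-0.02,0],[0,0,-0.02,0],[0,0,-0.02,0],[0,0,0,0]]]' | python3 -m creep| grep -E "eef|ft_"
python3 - <<'E'
from h import *
c=avg("side",2);g=c["pixels"].mean(2); print(g[222:258,272:300].astype(int))
E
```

```text
s1 mid seen (324,165); TCP [324.3 172.8] [324.2 170.9]
[0.51510013 0.1802973  0.03326687] [-3.14158817e+00  4.12891601e-05 -4.72000282e-02] [0.291  0.2006 2.0395 0.     0.9016 1.909 ] seen tip ~(285,244): [array([286.3, 251.1]), array([286. , 247.7]), array([285.7, 244.3]), array([285.4, 240.8])]
corner pts [292.9 255.4] far wall [253.6 237.6]
eef_pos: [0.5169, 0.1808, 0.0952]
ft_force: [0.5, -0.7, -1.1]
[[124 124 125 ... 125 125 124]
 [124 125 125 ... 125 124 124]
 [124 124 124 ... 124 124 124]
 ...
 [ 58  65  72 ... 109 177 226]
 [ 84  93 104 ... 101 171 223]
 [112 116 122 ...  90 156 210]]
```

The side image shows the fingertips about 19 mm higher than the reported TCP, which explains the missing contact. I'll descend further under force control.

```bash
echo '[[[0,0,0.02,0],[0,0,0.02,0],[0,0,0.02,0],[0,0,0.005,0],[0,0,0,0]]]' | python3 -m creep| grep -E "eef|ft_"
for i in 1 2 3 4; do echo '[[[0,0,0.002,0],[0,0,0,0]]]' | python3 -m creep| grep -E "eef|ft_"; done
```

```text
eef_pos: [0.5144, 0.1801, 0.0274]
ft_force: [-0.5, 0.2, 0.3]
eef_pos: [0.5156, 0.1805, 0.0269]
ft_force: [-0.0, -0.0, -0.1]
eef_pos: [0.5151, 0.1803, 0.0244]
ft_force: [-0.1, -0.0, -0.4]
eef_pos: [0.5149, 0.1802, 0.0221]
ft_force: [1.1, 0.0, -0.7]
eef_pos: [0.5149, 0.1802, 0.02]
ft_force: [-0.3, 0.8, -0.0]
```

```bash
for i in 1 2 3 4 5; do echo '[[[0,0,0.001,0],[0,0,0,0]]]' | python3 -m creep| grep -E "eef|ft_"; done
```

```text
eef_pos: [0.515, 0.1803, 0.0192]
ft_force: [-0.2, 0.7, 1.1]
eef_pos: [0.515, 0.1803, 0.0182]
ft_force: [0.1, 0.9, 0.9]
eef_pos: [0.5152, 0.1803, 0.0175]
ft_force: [-0.7, -0.3, 1.1]
eef_pos: [0.5152, 0.1803, 0.0164]
ft_force: [-0.4, 0.0, 2.7]
eef_pos: [0.5152, 0.1803, 0.0153]
ft_force: [-0.5, -0.0, 3.0]
```

```bash
for i in 1 2 3 4; do echo '[[[0,0,0.0008,0],[0,0,0,0]]]' | python3 -m creep| grep -E "eef|ft_"; done
```

```text
eef_pos: [0.5152, 0.1803, 0.0144]
ft_force: [-0.1, 1.1, 1.9]
eef_pos: [0.5152, 0.1803, 0.0138]
ft_force: [-1.2, -0.7, 3.5]
eef_pos: [0.5153, 0.1804, 0.0137]
ft_force: [-3.3, -1.0, 9.2]
eef_pos: [0.5153, 0.1804, 0.0136]
ft_force: [-4.2, -0.8, 13.3]
```

Button hit its solid stop at 13 N after about 4 mm of travel: locked. Retract and regrip the handle, lower this time.

```bash
echo '[[[0,0,-0.01,0],[0,0,-0.02,0],[0,0,-0.03,0],[0,0,0,0]]]' | python3 -m creep| grep -E "eef|ft_"
echo '[[[0,0,0,0],[0.02,0,0,0],[0.025,0,0,0],[0.02,0,0,0],[0,0,0,0],[0,0,0,0]]]' | python3 -m creep 0.45| grep -E "t:|eef|ft_|open"
python3 -c "
from h import *
to(.580,.1775,.013,-.047)"
```

```text
eef_pos: [0.5174, 0.181, 0.0745]
ft_force: [0.9, 0.1, 0.1]
t: 26.3
eef_pos: [0.5783, 0.1769, 0.0706]
tcp_rot: [3.141, 0.003, -0.047]
ft_force: [-0.3, -0.7, -0.4]
opening: 0.448
now [0.5783 0.1769 0.0706] yaw -0.0473 F [-0.3 -0.7 -0.4] | dx dy before turn 0.0016 -0.0006, after turn 0.0016 -0.0006, dz 0.0576 turn -0.0003
```

```bash
echo '[[[0.0016,-0.0006,0.02,0],[0,0,0.02,0],[0,0,0.015,0],[0,0,0,0],[0,0,0,0]]]' | python3 -m creep| grep -E "eef|ft_"
echo '[[[0,0,0,0],[0,0,0,0],[0,0,0,0],[0,0,0,0],[0,0,0,0]]]' | python3 -m creep 0.0 60| grep -E "eef|ft_|open|grip|rot"
```

```text
eef_pos: [0.5819, 0.1778, 0.0171]
ft_force: [0.7, -0.0, -0.7]
eef_pos: [0.5827, 0.1775, 0.0181]
tcp_rot: [3.141, -0.002, -0.047]
ft_force: [0.5, -2.9, 5.3]
opening: 0.174
gripper_force: 60.5
```

```bash
echo '[[[0,0,-0.0015,0],[0.005,-0.0005,0,0],[0.01,-0.001,0,0],[0.01,-0.001,0,0],[0,0,0,0]]]' | python3 -m creep| grep -E "eef|ft_|rot"
echo '[[[0,0,-0.01,0],[0,0,-0.02,0],[0,0,-0.03,0],[0,0,-0.035,0],[0,0,-0.02,0],[0,0,0,0]]]' | python3 -m creep| grep -E "t:|eef|ft_|grip"
python3 -c "
from h import *
to(.6406,-.3402,.12,-.047)"
```

```text
eef_pos: [0.6066, 0.1798, 0.0181]
tcp_rot: [-3.141, 0.001, -0.048]
ft_force: [1.6, 0.6, -0.0]
t: 28.92
eef_pos: [0.6085, 0.1795, 0.1365]
tcp_rot: [-3.14, -0.005, -0.047]
ft_force: [0.6, 0.1, -2.8]
gripper_force: 59.4
now [0.6085 0.1795 0.1365] yaw -0.0472 F [ 0.6  0.1 -2.8] | dx dy before turn 0.0566 0.5177, after turn 0.0565 0.5177, dz 0.0165 turn -0.0002
```

```bash
echo '[[[0,0.03,0,0],[0.005,0.045,0,0],[0.005,0.05,0,0],[0.005,0.05,0,0],[0.005,0.05,0,0],[0.005,0.05,0,0],[0.005,0.05,0,0],[0.005,0.05,0,0],[0.005,0.05,0,0],[0.005,0.045,0,0],[0.006,0.03,0,0],[0.005,0.01,0,0]]]' | python3 -m creep| grep -E "t:|eef|ft_|rot"
echo '[[[0,0,0,0],[0,0,0,0]]]' | python3 -m creep
python3 -c "
from h import *
to(.6406,-.3402,.06,-.047)"
```

```text
t: 30.42
eef_pos: [0.6373, -0.3344, 0.1311]
tcp_rot: [-3.14, 0.003, -0.05]
ft_force: [0.6, -0.2, -3.8]
t: 30.68
eef_pos: [0.6383, -0.3313, 0.1328]
tcp_rot: [-3.14, 0.002, -0.046]
ft_force: [0.9, 0.1, -3.0]
opening: 0.176
gripper_force: 59.6
now [ 0.6383 -0.3313  0.1328] yaw -0.0462 F [ 0.9  0.1 -3. ] | dx dy before turn 0.0027 0.0088, after turn 0.0027 0.0088, dz 0.0728 turn 0.0008
```

```bash
echo '[[[0.0027,0.0085,0.01,0],[0,0,0.03,0],[0,0,0.03,0],[0,0,0.02,0],[0,0,0.01,0],[0,0,0,0],[0,0,0,0]]]' | python3 -m creep| grep -E "t:|eef|ft_|rot"
```

```text
t: 31.55
eef_pos: [0.6421, -0.3422, 0.0351]
tcp_rot: [3.14, -0.002, -0.047]
ft_force: [0.3, -0.3, -2.3]
```

```bash
echo '[[[0,0.0015,0.002,0],[0,0,0.002,0],[0,0,0,0],[0,0,0,0]]]' | python3 -m creep| grep -E "t:|eef|ft_|rot"
```

```text
t: 32.05
eef_pos: [0.6408, -0.3431, 0.0296]
tcp_rot: [-3.142, 0.0, -0.047]
ft_force: [0.8, -0.1, -3.9]
```

```bash
echo '[[[0,0,0.002,0],[0,0,0.0015,0],[0,0,0,0],[0,0,0,0]]]' | python3 -m creep| grep -E "t:|eef|ft_|rot"
for i in 1 2 3; do echo '[[[0,0.0008,0,0],[0,0,0,0]]]' | python3 -m creep| grep -E "eef|ft_"; done
```

```text
t: 32.55
eef_pos: [0.6409, -0.3431, 0.0261]
tcp_rot: [-3.142, 0.0, -0.047]
ft_force: [0.1, -0.0, -3.0]
eef_pos: [0.6409, -0.344, 0.0262]
ft_force: [0.3, -0.2, -3.6]
eef_pos: [0.6408, -0.3448, 0.0262]
ft_force: [1.1, -0.4, -3.7]
eef_pos: [0.6408, -0.3452, 0.0261]
ft_force: [-0.3, 0.8, -2.8]
```

```bash
echo '[[[0,0.0006,0,0],[0,0,0,0]]]' | python3 -m creep| grep -E "eef|ft_"
echo '[[[-0.01,-0.0003,0,0],[-0.01,0,0,0],[-0.005,0,0,0],[0,0,0,0]]]' | python3 -m creep| grep -E "t:|eef|ft_|rot"
```

```text
eef_pos: [0.6408, -0.3454, 0.0261]
ft_force: [0.6, 3.5, -2.5]
t: 34.05
eef_pos: [0.6148, -0.3441, 0.0259]
tcp_rot: [-3.141, 0.001, -0.048]
ft_force: [1.0, 5.0, -2.2]
```

```bash
echo '[[[-0.006,-0.0003,0,0],[-0.006,0,0,0],[-0.006,0,0,0],[0,0,0,0]]]' | python3 -m creep| grep -E "t:|eef|ft_|rot"
echo '[[[-0.006,0,0,0],[-0.006,0,0,0],[-0.006,0,0,0],[-0.004,0,0,0],[0,0,0,0]]]' | python3 -m creep| grep -E "t:|eef|ft_|rot"
```

```text
t: 34.55
eef_pos: [0.5975, -0.3433, 0.0262]
tcp_rot: [-3.141, 0.0, -0.047]
ft_force: [1.6, 4.6, -3.0]
t: 35.17
eef_pos: [0.5758, -0.3423, 0.0262]
tcp_rot: [-3.141, -0.0, -0.047]
ft_force: [1.9, 4.7, -2.1]
```

```bash
echo '[[[-0.004,0,0.0005,0],[-0.004,0,0.0005,0],[-0.003,0,0,0],[-0.002,0,0,0],[0,0,0,0]]]' | python3 -m creep| grep -E "t:|eef|ft_|rot"
for i in 1 2 3; do echo '[[[-0.001,0,0,0],[-0.001,0,0,0],[0,0,0,0]]]' | python3 -m creep| grep -E "t:|eef|ft_"; done
```

```text
t: 35.8
eef_pos: [0.5632, -0.3417, 0.0253]
tcp_rot: [-3.141, -0.001, -0.047]
ft_force: [3.3, 4.6, -3.1]
t: 36.17
eef_pos: [0.5615, -0.3416, 0.0253]
tcp_rot: [-3.141, -0.001, -0.047]
ft_force: [3.3, 4.1, -2.7]
t: 36.55
eef_pos: [0.5595, -0.3416, 0.0253]
tcp_rot: [-3.142, -0.001, -0.047]
ft_force: [3.0, 4.5, -3.6]
t: 36.92
eef_pos: [0.5575, -0.3414, 0.0253]
tcp_rot: [-3.141, -0.001, -0.047]
ft_force: [3.8, 5.3, -2.8]
```

```bash
for i in 1 2 3 4 5; do echo '[[[-0.0008,0,0,0],[0,0,0,0]]]' | python3 -m creep| grep -E "eef|ft_"; done
```

```text
eef_pos: [0.5567, -0.3414, 0.0253]
ft_force: [4.0, 4.7, -3.7]
eef_pos: [0.5559, -0.3414, 0.0253]
ft_force: [3.7, 4.7, -2.4]
eef_pos: [0.5552, -0.3413, 0.0253]
ft_force: [3.3, 4.8, -4.0]
eef_pos: [0.5549, -0.3413, 0.0254]
ft_force: [5.8, 4.4, -3.5]
eef_pos: [0.5549, -0.3414, 0.0255]
ft_force: [6.2, 5.7, -5.4]
```

```bash
for i in 1 2; do echo '[[[-0.0008,0,0,0],[0,0,0,0]]]' | python3 -m creep| grep -E "eef|ft_"; done
for i in 1 2 3; do echo '[[[0,0,0.0008,0],[0,0,0,0]]]' | python3 -m creep| grep -E "eef|ft_"; done
```

```text
eef_pos: [0.5548, -0.3414, 0.0257]
ft_force: [9.3, 5.7, -6.2]
eef_pos: [0.5546, -0.3414, 0.0258]
ft_force: [10.2, 4.9, -5.2]
eef_pos: [0.5547, -0.3414, 0.0258]
ft_force: [8.1, 6.5, -1.9]
eef_pos: [0.5548, -0.3414, 0.0257]
ft_force: [7.2, 7.4, 0.5]
eef_pos: [0.555, -0.3415, 0.0254]
ft_force: [7.7, 8.0, 3.7]
```

```bash
echo '[[[0.0006,-0.0006,0,0],[0,0,0,0],[0,0,0,0]]]' | python3 -m creep| grep -E "t:|eef|ft_|rot"; echo '[[[0,0,0.0006,0],[0,0,0,0],[0,0,0,0]]]' | python3 -m creep| grep -E "t:|eef|ft_|rot"
```

```text
t: 39.8
eef_pos: [0.555, -0.3414, 0.0253]
tcp_rot: [3.14, -0.006, -0.047]
ft_force: [5.4, 6.1, 3.1]
t: 40.17
eef_pos: [0.5551, -0.3413, 0.0249]
tcp_rot: [3.14, -0.006, -0.047]
ft_force: [5.6, 5.4, 3.3]
```

```bash
echo '[[[0,0,0,0],[0,0,0,0],[0,0,0,0],[0,0,0,0]]]' | python3 -m creep 0.4 20 | grep -E "eef|ft_|open"
echo '[[[0,0,-0.015,0],[0,0,-0.02,0],[0,0,-0.03,0],[0,0,-0.04,0],[0,0,-0.03,0],[0,0,0,0]]]' | python3 -m creep| grep -E "t:|eef|ft_|open"
python3 - <<'E'
from h import *
c=avg("top",3); 
g=cv2.cvtColor(c["pixels"],cv2.COLOR_RGB2GRAY)
for v in range(190,240,1): print(v,''.join('%4d'%x for x in g[v,388:420]))
E
```

```text
eef_pos: [0.5515, -0.3411, 0.0219]
ft_force: [-0.7, -0.2, 0.1]
opening: 0.403
t: 41.42
eef_pos: [0.5546, -0.3426, 0.1631]
tcp_rot: [3.137, -0.008, -0.047]
ft_force: [0.2, -0.9, 0.0]
opening: 0.401
190   64  65  64  66  67  57  35  41  40  39  42  61  81  73  41  16  28  19  17  42  62  61  34  37  49  58  63  66  66  65  62  50
191   65  65  64  65  64  56  34  43  39  41  42  39  48  60  40  40  50  44  36  37  37  34  34  46  55  58  65  65  65  64  55  48
192   64  66  65  65  65  56  35  41  43  47  46  39  42  39  35  50  62  51  37  37  32  30  42  53  58  62  64  65  65  60  54  50
193   64  66  67  64  66  56  37  41  66  99  82  40  42  39  35  51  58  43  37  35  30  37  50  56  63  63  65  65  61  50  36  51
194   62  65  65  66  68  57  41  40  69  98  78  41  45  39  26  31  33  26  22  26  30  46  54  61  64  65  65  62  58  42  16  45
195   63  66  65  66  66  56  39  42  41  40  41  43  44  36  19  27  21   8  14  28  41  53  59  64  64  66  65  61  44  14  14  37
196   66  64  65  67  66  56  37  43  40  43  42  43  43  38  23  27  33  14  22  37  50  56  62  64  65 
[... 5046 characters left out ...]
 60  60  64  60  62  59 103 160 178
235   26  26  28  29  31  36  42  44  46  48  50  48  49  53  54  57  54  55  58  57  59  61  61  60  60  62  62  63  59  87 144 180
236   22  28  31  34  37  41  44  45  47  47  51  51  51  52  54  55  55  57  56  57  58  60  59  60  61  63  64  63  64  58  96 154
237   27  37  37  39  40  40  45  46  46  47  50  51  52  52  55  56  55  57  58  60  60  61  60  63  61  63  63  64  63  61  58  79
238   32  34  35  37  40  44  45  46  48  50  53  52  55  54  54  56  57  58  58  59  60  60  59  63  61  63  64  61  63  63  62  59
239   32  37  37  38  44  43  46  46  50  50  51  51  55  57  56  58  56  58  59  59  61  61  61  61  61  63  64  63  63  63  63  64
```

```bash
echo '[[[0,-0.04,-0.01,0],[0,-0.05,0,0],[0,-0.05,0,0],[0,-0.05,0,0],[0,-0.05,0,0],[0,-0.05,0,0],[0,-0.05,0,0],[0,-0.05,0,0],[0,-0.04,0,0]]]' | python3 -m creep| grep -E "t:|eef|ft_|open"
python3 - <<'E'
from h import *
c=avg("top",4); g=cv2.cvtColor(c["pixels"],cv2.COLOR_RGB2GRAY); np.save("g.npy",g)
for v in range(186,238): print(v,''.join('%4d'%x for x in g[v,384:418]))
E
```

```text
t: 42.7
eef_pos: [0.5707, 0.0906, 0.1651]
tcp_rot: [3.141, 0.003, -0.046]
ft_force: [-0.5, -0.5, -0.4]
opening: 0.4
186  109 108 109 109 107 108 108 108 108 109 108 107 110 108 107 107 109 106 107 106 108 108 106 107 107 109 108 108 106 107 107 109 107 107
187  108 107 109 108 109 109 109 109 110 108 108 110 110 110 108 109 107 109 108 108 107 109 107 108 108 108 107 107 107 106 107 106 108 108
188  108 109 109 110 109 109 110 108 109 110 108 109 110 109 108 111 108 109 108 109 109 109 109 109 109 109 109 108 108 108 107 107 107 107
189  109 108 110 109 110 109 110 110 111  99  86  93  84  83  94 110 109 110 109 108 109 108 107 108 108 108 109 106 124 141 127 120 106 107
190  109 109 109 110 109 109 108 110 111  91  46  66  66  66  71  76  76  83  90  75  77  74  74  78  81  66  39  40 115 182 173 143 104 108
191  109 109 109 110 110 110 108 109 111  91  48  68  66  67  67  66  68  68  67  65  66  60  49  62  57  55  47  32 117 180 166 129  93 108
192  108 110 109 109 109 109 110 108 111  93  49  67  68  77  73  66  67  68  69  67  68  55  48  70  69  70  60  53 128 180 167 128  92 1
[... 5647 characters left out ...]
 117 115 115 116 116 116 118 118 109  91  84  78  75  62  67  68  63  68  76  73  66  76  91  87  75  73  64  60  61  70  96 115 115 115
234  116 116 117 116 116 116 115 117 118 118 117 120 120 119 119 119 119 119 119 118 119 113 100  92  77  77  77  81  75  66  93 117 114 115
235  117 117 117 116 116 116 116 116 117 117 116 117 117 116 117 116 116 115 115 116 116 117 117 118 118 117 118 117 118 119 115 115 115 114
236  116 116 115 117 117 117 116 116 116 116 116 116 115 116 116 115 115 115 116 116 116 115 115 115 117 115 115 115 117 116 116 115 116 115
237  116 116 116 115 117 115 116 116 116 116 116 117 116 116 116 116 116 117 116 115 116 117 115 117 116 115 117 116 115 115 117 115 114 114
```

Run:
```python
from h import *
c=r.capture("top"); g=np.load("g.npy")
def rep(n,p,q,z,w=2):
    a,b=edge(g,p,q,w); a,b=px2w(c,*a,z),px2w(c,*b,z); d=b-a
    print(n,a.round(4)[:2],b.round(4)[:2],"yaw %.4f"%np.arctan2(d[1],d[0]))
rep("blade in",(407,219.5),(393,208.5),.024,2)
rep("arm out",(402,226.7),(388,215.5),.029,1.5)
rep("stock edge L",(404.6,218),(405.6,192),.015,1)
rep("fence",(411,224),(411.7,214),.028,1.5)
print("button",px2w(c,407.6,223.6,.040).round(4))
```

```text
blade in [ 0.5036 -0.3328] [ 0.5403 -0.2858] yaw 0.9072
arm out [ 0.4815 -0.3172] [ 0.5176 -0.2696] yaw 0.9209
stock edge L [ 0.5104 -0.3263] [ 0.5997 -0.3311] yaw -0.0542
fence [ 0.4891 -0.3447] [ 0.5229 -0.3461] yaw -0.0410
button [ 0.489  -0.3324  0.04  ]
```

```bash
echo '[[[-0.02,0.05,0,0],[-0.02,0.05,0,0],[-0.01,0.05,0,0],[0,0.03,0,0]]]' | python3 -m creep| grep -E "t:|eef"
python3 - <<'E'
from h import *
c=avg("top",4); g=cv2.cvtColor(c["pixels"],cv2.COLOR_RGB2GRAY); np.save("g.npy",g)
for v in range(202,224): print(v,''.join('%4d'%x for x in g[v,232:262]))
def rep(n,p,q,z,s,w=1.5):
    a,b=edge(g,p,q,w,s); 
    A,B=px2w(c,*a,z),px2w(c,*b,z); d=B-A
    print(n,a.round(1),b.round(1),"yaw %.4f"%np.arctan2(d[1],d[0]))
for s in(1,-1):
  rep("blade in",(407,219.5),(393,208.5),.024,s)
  rep("blade/arm",(404,224.5),(390,213),.026,s)
  rep("arm out",(402,226.7),(388,215.5),.029,s)
  rep("short flange",(246.2,220.5),(236.5,212.6),.002,s)
  rep("short in",(255.5,216.5),(240,205.5),.022,s)
E
```

```text
t: 43.45
eef_pos: [0.5118, -0.092, 0.1666]
tcp_rot: [3.141, 0.001, -0.051]
202  101 100 100 100 101 100 101 101 101 100 100 102 103 101 102 103 102 102 101 103 102 103 104 103 103  85 126 166 144 183
203  101 100  99 101 101 101 101  99 100 101 102 101 102 102 102 103 104 102 102 102 104 103 104 103 104  87 127 157 129 185
204  100 101 101 100  99 112 121 101 101 100 100 102 102 103 103 102 102 103 103 104 102 103 104 104 103  96 138 157 129 184
205   99 100  99 100 108 151 175 132 100 101 101 102 102 101 101 102 103 103 103 102 103 103 103 104 103  96 136 157 130 184
206   99 100 100 100  96  99 143 168 115 103 101 100 103 103 102 103 103 102 102 102 103 103 104 102 103  97 119 143 146 183
207   98 101 101  99  98 108 146 174 157 144 120 102 101 102 102 103 102 105 103 103 102 104 104 103 103 110 135 140 144 184
208  100 102  99  99 111 152 185 181 158 152 174 131 100 101 101 102 102 102 103 103 102 103 104 103 104 112 135 151 161 183
209  101 100 100 109 152 187 183 180 178 176 181 166 115 103 101 101 101 104 103 104 103 103 104 103 101 127 144 131 162 182
210  102 101  98 124 167 
[... 1512 characters left out ...]
102 102 103 102 104 102 101 109 112 101 104 105 105 103 104 106 101  83  79  97 107 104
223  102 102 104 102 103 103 103 102 103 103 103 104 103 103 103 102 103 103 105 105 105 106 106 105 106 100  96 107 107 106
blade in [406.1 220.7] [392.1 209.7] yaw 0.9093
blade/arm [403.1 225.4] [390.3 212.7] yaw 0.7892
arm out [402.5 226.1] [388.3 215.1] yaw 0.9209
short flange [246.2 220.5] [236.3 212.8] yaw 0.9366
short in [256.2 215.1] [239.3 207. ] yaw 1.1419
blade in [406.8 219.7] [392.8 208.7] yaw 0.9072
blade/arm [404.1 224.3] [389.4 213.8] yaw 0.9577
arm out [401.4 227.5] [387.4 216.3] yaw 0.9017
short flange [244.4 221.7] [237.7 211.8] yaw 0.6213
short in [255.1 217.1] [239.8 205.8] yaw 0.9559
```

The arm and the short wall both run at exactly 4 columns per 3 rows, so their angles match. The blade is within about 0.02 rad of the arm, the nose is seated and the robot is clear. Handing in.

```bash
python3 -c "
from bench import r
print(r.job_done())"
```

```text
the job is handed in; nothing more can be done
None
```

The job is handed in, verdict not shown: the bevel was pressed home in the corner, locked, then pressed home on the bracket. Its arm matches the corner's angle to about 0.02 rad in the images; forces read at each stop peaked near 13 N and it took about 44 s.

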